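Hold a painted test tile in the curing box

ROBOT

A 6-joint arm with a two-finger parallel gripper is mounted at the origin on the work surface. World frame = base frame: x ahead of the robot, y to its left, z up, the work surface at z = 0. Lengths are in m, angles in rad, forces in N, time in s.
With the tool pointing down it reaches from about 0.375 to 0.975 m from the base axis. Payload 3.8 kg.
Tool frame: the origin (TCP) lies midway between the tips of the shut fingers; the grasp point (between the pads) lies 19 mm behind it; z points along the fingers, y is the direction in which the jaws open and shut (so a half turn about z gives the same grasp; the last joint's range is limited). The gripper opens to 85 mm and grips with 20 to 120 N. Pads are 22 mm wide; open, the fingers measure 114 mm over their backs; the gripper's body (76 mm by 85 mm) begins 54 mm behind the grasp point. The pads swing forward as they close: fully open they stand 13 mm farther back than shut.
Start: joints at [1.122, 0.264, 1.604, -0, 1.274, -0.037], TCP at [0.27, 0.619, 0.231] pointing down, gripper open.
Joint ranges: [-2.63, 2.63], [-0.94, 2.18], [0.31, 2.57], [-1.31, 4.45], [0, 2.66], [-2.55, 2.55]. Speed limits (rad/s): [2.57, 2.57, 3.14, 3.14, 3.14, 3.14].

INTERFACE

Orientations are given as a rotation vector (axis times angle).
In Python, from workcell import bot gives the robot as it stands.
- The arm moves only by the tool drive_tool, never from a script. Its argument "deltas" is a list of rows, each an object with "hand": the opening, from 0 (shut) to 1 (fully open); "offset": the shift along the world's x, y, z in cm, a list of three; "angular": the turn, a rotation vector about the world's x, y, z in degrees, a list of three. A call has 1 to 8 rows; each row is the pose to reach, as a shift and turn from the pose commanded when the call began; what a row does not reach only later rows make up. A row lasts 1/8 s, in which the tool goes at most 62.5 mm and 10.7 degrees, less where a joint would pass 70% of its speed; a pose out of reach is approached as far as the arm can. A call with a gripper value outside its range is refused whole. The fingers move at their own pace and stop on an object; "force" is the grip in N (left out, the last holds). Time passes only in rows, so rows that repeat a pose let the fingers close. It gives the time, the measured TCP pose, the force and the opening at its end, in the units of the state.
- bot.read_state(): the state, without advancing time (a new reading comes with each control period).
- bot.read_camera(name): name is "scene" or "top" or "wrist"; returns a dict with "frame" (480x640x3 uint8, blue, green, red), "mtx" (3x3 intrinsics, pixels), "R" (3x3) and "t" (3): a world point X has camera coordinates R X + t. Camera axes: x right, y down, z forward; pixel columns grow to the right and rows downward; lengths in m; the calibration is good to about 2 mm. The wrist camera is an equidistant fisheye: a pixel r from the principal point sees the ray r / f radians off the axis. A picture is of the moment at which its call begins. There is no depth.
- bot.finish_job(): hands the job in, once; it reports no verdict.
The state is a dict: "time": time; "q": joint angles; "joint_vel": joint speeds; "joint_torque": joint torques, N m; "tool_pos": TCP position; "tcp_rot": TCP orientation; "wrist_force": force on the tool from outside, world axes, zero at the start; "torque": the same for the moment, N m; "width": opening from 0.0 (shut) to 1.0 (fully open).
Only numpy, scipy, OpenCV 4.12 (cv2) and the standard library are available. Lean on these libraries where they do the work, as an engineer would, in place of code of your own. Each camera call takes 0.05 s, during which the arm holds its last target. There are 200 camera calls.

TASK

The glaze jar has been left on top of the light-curing box, over its slot: stand it upright on the table halfway between the brush pot and the white can, in line with them, and let go. Then take the red tile from the rack and lower it, red end down, through the slot until all of its red part is inside and its white end still stands well out of the lid, and finish there, still holding it hanging in the light without forcing it against the slot. Leave the other tiles, the pot, the can, the cup and the vase where they are.

Things in the scene. Friction and masses are not known exactly. Their poses are not given: they have to be found in the camera images.
- curing_box: Fixed white light-curing box, 130 (x) x 130 (y) x 130 mm high, clear windows on its -x and +x faces, dark steel lid 10 mm thick with the slot in its centre. Hollow inside, inner floor 6 mm above the table. Origin: centre of the underside, z up. It stands left or right on the table with some yaw. Its yaw gives the slot's direction.
- slot (a point): Centre of the slot's mouth, level with the lid's top, 130 mm above the table; axes as curing_box. The slot is 10 mm wide along x and 46 mm long along y, straight down through the 10 mm lid, with its upper edges chamfered by 3 mm. It is 2 mm wider and longer than a tile.
- rack: Fixed pale wooden bar 55 (x) x 210 (y) x 30 mm high with three grooves in a row along y, 65 mm apart (at y = -65, 0, 65 mm), each 11 mm (x) by 47 mm (y) and 22 mm deep, one tile standing upright in each, in any order. Origin: centre of the underside, z up.
- red_tile: Loose ceramic test tile standing upright in the rack: 8 mm thick (x), 44 mm wide (y), 125 mm high (z), about 0.11 kg. The lower 65 mm is red with cream diamonds, the upper 60 mm plain white. Origin: centre of the lower (red) end, z along the tile towards the white end. It starts with its lower end 8 mm above the table and its x axis along the rack's.
- red_edge (a point): On the red tile's centre line, where red meets white: 65 mm above its lower end, 60 mm below its upper end; axes as red_tile.
- blue_tile: Same tile with a blue lower part, standing in the rack; leave it. Origin: centre of the lower end.
- green_tile: Same tile with a green lower part, standing in the rack; leave it. Origin: centre of the lower end.
- glaze_jar: Loose amber jar with a yellow lid, 46 mm diameter, 60 mm high, about 0.15 kg, starting upright on the curing box's lid over the slot (so its underside is 130 mm above the table). Origin: centre of the underside, z up.
- brush_pot: Loose blue ceramic pot of brushes, 66 mm diameter, 100 mm high, brushes up to 205 mm above the table. Origin: centre of the underside; its own +y axis points to the white can, whose centre is 240 mm away.
- white_can: Loose white can, 66 mm diameter, 100 mm high, 240 mm from the brush pot, centre to centre. Origin: centre of the underside.
- tea_cup: Loose white mug, 84 mm rim diameter, 55 mm high, at the far right; leave it. Origin: centre of the underside.
- red_vase: Loose round red vase, 130 mm diameter, 140 mm high, at the far left; leave it. Origin: centre of the underside.
Things that resemble listed ones, but are neither listed nor needed, are in the scene too. Of the things like the glaze_jar, leave any that is brown or purple; of the rest the smaller one is meant.

How it is judged:
By the outcome, as a careful person would: the job done as asked, in the order asked, and still so for the second after the job is handed in, while the arm keeps its last pose, push and grip.
It also fails if it takes over 61 s, if anything falls off the work surface, if the arm or the gripper's body presses on something with over 40 N, if the wrist force passes 120 N, or if a joint passes its speed limit or range.

## Working session

There is one attempt and no reset: what is moved stays moved. The work goes in short steps, Python scripts to look and compute and a tool call to move; the robot and the scene stay as the last step left them, time stands still between calls to the robot, and variables do not carry over. Pictures are saved under pics/ and viewed, about 8 in all and at most 12, crops included, and the job is handed in when it is done.

Besides the shell and the picture viewer there is one more tool, called after "Emit:" by a JSON object that holds its "name" and its "arguments", one argument or row to a line. drive_tool: Moves the arm, as the interface text tells. Its arguments: {"type":"object","properties":{"deltas":{"type":"array"},"force":{"type":"number"}},"required":["deltas"]}

```bash
ls; mkdir -p pics
python3 - <<'E'
from workcell import bot
import cv2,pickle
d={}
for n in("scene","top","wrist"):
    d[n]=bot.read_camera(n); cv2.imwrite(f"pics/{n}0.png",d[n]["frame"]); print(n,d[n]["mtx"],d[n]["R"],d[n]["t"])
pickle.dump(d,open("c0.pkl","wb"))
print(bot.read_state())
E
```

```text
pics
scene [[455.79121391   0.         317.96439133]
 [  0.         455.79121391 241.33734761]
 [  0.           0.           1.        ]] [[ 0.01756234  0.99980961 -0.00850352]
 [ 0.78665493 -0.01906664 -0.61709845]
 [-0.61714309  0.00414835 -0.78684001]] [-0.00593489 -0.32942487  1.47606621]
top [[438.83552187   0.         327.2293823 ]
 [  0.         438.83552187 238.94870022]
 [  0.           0.           1.        ]] [[-0.00193359 -0.99978934  0.02043371]
 [-0.98809308 -0.00123347 -0.15385235]
 [ 0.15384515 -0.02048789 -0.98788254]] [-0.00696002  0.51006704  1.17552032]
wrist [[371.64829954   0.         318.90780818]
 [  0.         371.64829954 242.71193912]
 [  0.           0.           1.        ]] [[ 0.40029275  0.91638444 -0.0022965 ]
 [ 0.86869154 -0.37865933  0.31936205]
 [ 0.29178882 -0.12983326 -0.94762999]] [-0.67289759 -0.04298695  0.38029796]
{'time': 0.15, 'q': array([ 1.12209647e+00,  2.64594204e-01,  1.60509548e+00,  5.12550781e-06,
        1.27368266e+00, -3.68864688e-02]), 'joint_vel': array([-0.00152056, -0.00220768, -0.00339527, -0.00202566,  0.00065857,
       -0.00047524]), 'joint_torque': array([ 5.87487975e-04, -5.15904951e+01, -3.67961419e+01,  1.35093728e-04,
        8.11313745e-03, -9.64286102e-06]), 'tool_pos': array([0.26992439, 0.61805027, 0.23021952]), 'tcp_rot': array([-6.42227273e-01, -3.07480457e+00,  2.71130765e-03]), 'wrist_force': array([0.3391174 , 0.21202115, 0.6342489 ]), 'torque': array([ 0.01030555,  0.02237948, -0.00213258]), 'width': 0.9981095944089754}
```

View pics/scene0.png

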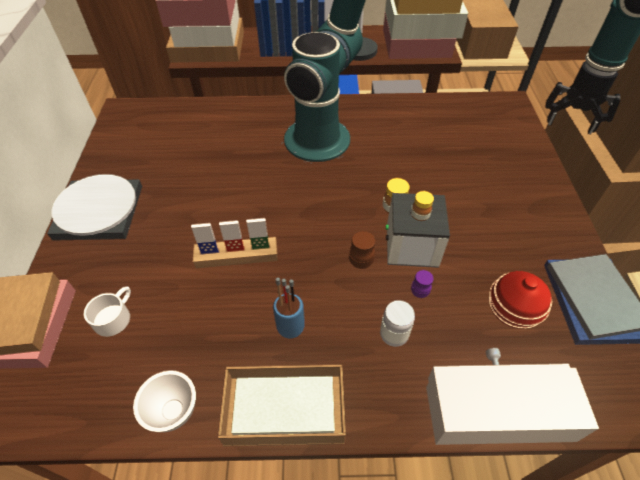

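View pics/top0.png

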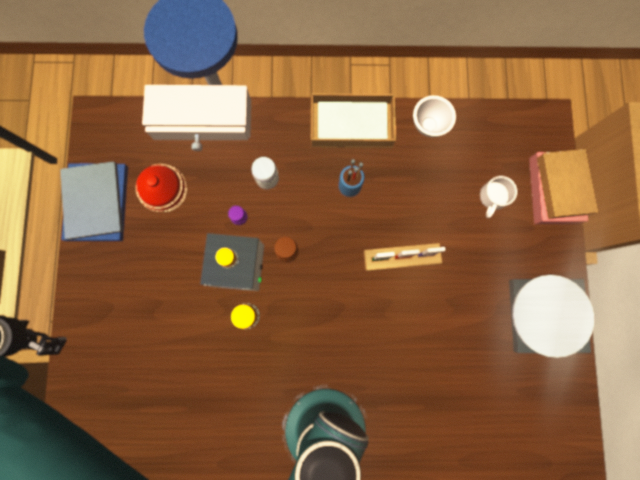

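The scene shows these candidates for the glaze jar:
- Yellow-lidded jar on the box: scene (423,204), top (225,257).
- Yellow-lidded jar on the table, larger: scene (397,190), top (243,317).
- Brown jar: scene (363,250).
- Purple jar: scene (423,284).

I choose the one on the box. The red tile is the middle one, at scene (232,243). The pot is at top (350,178) and the can at top (264,172).

```bash
cat > h.py <<'E'
import numpy as np,cv2,pickle
from workcell import bot
def rays(c,p):
    p=np.atleast_2d(p).astype(float); K=c["mtx"]
    d=np.c_[(p-K[:2,2])/K[0,0],np.ones(len(p))]
    return -c["R"].T@c["t"], d@c["R"]
def wrays(c,p):   # fisheye
    p=np.atleast_2d(p).astype(float);K=c["mtx"];v=(p-K[:2,2])/K[0,0];r=np.linalg.norm(v,axis=1,keepdims=True)
    d=np.c_[v*np.sinc(r/np.pi)**1,np.cos(r)]
    return -c["R"].T@c["t"], d@c["R"]
def cast(c,p,z,f=rays):
    o,d=f(c,p); return o+d*((z-o[2])/d[:,2])[:,None]
def proj(c,X):
    X=np.atleast_2d(X)@c["R"].T+c["t"]; return X[:,:2]/X[:,2:]*c["mtx"][0,0]+c["mtx"][:2,2]
def wproj(c,X):
    X=np.atleast_2d(X)@c["R"].T+c["t"]; rr=np.linalg.norm(X[:,:2],axis=1,keepdims=True)
    return X[:,:2]/rr*np.arctan2(rr,X[:,2:])*c["mtx"][0,0]+c["mtx"][:2,2]
def blobs(m,amin=20):
    n,l,s,ce=cv2.connectedComponentsWithStats(m.astype(np.uint8))
    return [(s[i],ce[i],l==i) for i in range(1,n) if s[i][4]>=amin]
E
python3 - <<'E'
from h import *
np.set_printoptions(precision=4,suppress=True)
d=pickle.load(open("c0.pkl","rb"))
for n in("top","scene"):
    c=d[n];h=cv2.cvtColor(c["frame"],cv2.COLOR_BGR2HSV).astype(int);H,S,V=h[...,0],h[...,1],h[...,2]
    for nm,m,z in (("yellow",(abs(H-27)<6)&(S>180)&(V>140),.185),("blue",(abs(H-106)<10)&(S>110)&(V>60),.1),("white",(S<50)&(V>150),.1),("box",(S<75)&(V<110)&(V>35),.13),("wood",(abs(H-15)<8)&(S>60)&(S<170)&(V>170),.03),("red",((H<6)|(H>174))&(S>170)&(V>80),.05)):
        for s,ce,b in blobs(m,15):
            x=cast(c,ce,z)[0]
            if .2<x[0]<.85 and -.45<x[1]<.4:
                r=cv2.minAreaRect(np.argwhere(b)[:,::-1].astype(np.float32))
                print(n,nm,s,ce,"w",x[:2],"rect",np.round(r[1],1),round(r[2],1),[int(v) for v in np.median(h[b],0)])
a=cv2.resize(d["scene"]["frame"][165:305,340:460],None,fx=4,fy=4,interpolation=cv2.INTER_CUBIC)
b=cv2.resize(d["top"]["frame"][215:295,180:310],None,fx=2.4,fy=2.4,interpolation=cv2.INTER_CUBIC)
e=cv2.resize(d["top"]["frame"][225:290,355:460],None,fx=2.9,fy=2.9,interpolation=cv2.INTER_CUBIC)
out=np.zeros((560,800,3),np.uint8);out[:560,:480]=a;out[:b.shape[0],480:480+b.shape[1]]=b;out[220:220+e.shape[0],480:480+e.shape[1]]=e[:,:320]
cv2.imwrite("pics/crop1.png",out)
E
```

```text
top yellow [216 248  18  18 260] [224.5423 256.3462] w [0.4447 0.2432] rect [17. 17.] 90.0 [29, 255, 254]
top yellow [231 304  24  25 477] [242.3878 316.1321] w [0.3029 0.1964] rect [24. 23.] 90.0 [29, 255, 254]
top white [ 414   96   41   40 1025] [436.1805 117.2049] w [ 0.8415 -0.3076] rect [39. 40.] 90.0 [21, 24, 250]
top white [ 319  102   68   36 2409] [352.2603 119.7675] w [ 0.8323 -0.0753] rect [35. 67.] 90.0 [32, 18, 249]
top white [146 127  99   5 446] [196.8229 128.8587] w [0.8031 0.3482] rect [98.  4.] 0.0 [21, 24, 252]
top white [192 133   7  16  72] [195.6667 141.5   ] w [0.7671 0.3497] rect [15.  6.] 90.0 [19, 30, 191]
top white [252 157  24  25 440] [262.9295 168.7023] w [0.6916 0.1666] rect [22.8 22.8] 63.4 [30, 9, 243]
top white [428 248  16   4  40] [436.    249.275] w [ 0.4735 -0.2923] rect [ 2.5 15.1] 85.2 [22, 31, 247]
top white [402 250  17   4  42] [409.4762 251.8333] w [ 0.4667 -0.222 ] rect [ 2.6 16.1] 85.2 [21, 32, 249]
top white [377 252  17   5  57] [384.8246 254.2456] w [ 0.4602 -0.1569] rect [ 3.3 16.2] 84.8 [23, 26, 251]
top box [339 175  25  22  95] [3
[... 1819 characters left out ...]
7 354.7   ] w [0.806  0.3213] rect [11.7  3.5] 68.2 [13, 52, 97]
scene wood [193 237  84  25 806] [235.1303 251.0174] w [ 0.4685 -0.2133] rect [17.  83.8] 84.5 [17, 127, 218]
scene wood [320 365  21   2  36] [329.3056 365.4444] w [0.7791 0.0167] rect [ 1. 20.] 90.0 [15, 139, 183]
scene wood [460 365  33   1  33] [476. 365.] w [0.7847 0.3286] rect [32.  0.] 180.0 [14, 73, 188]
scene wood [227 366  92   3 138] [268.0797 366.7101] w [ 0.7791 -0.1138] rect [ 1.6 91. ] 88.7 [15, 138, 184]
scene red [227 239  17  12 102] [235.1373 245.5784] w [ 0.4665 -0.2105] rect [10. 16.] 83.7 [4, 197, 99]
scene red [283 287   5  16  33] [285.3636 295.9091] w [ 0.6167 -0.08  ] rect [15.4  2.6] 82.4 [3, 197, 99]
```

View pics/crop1.png

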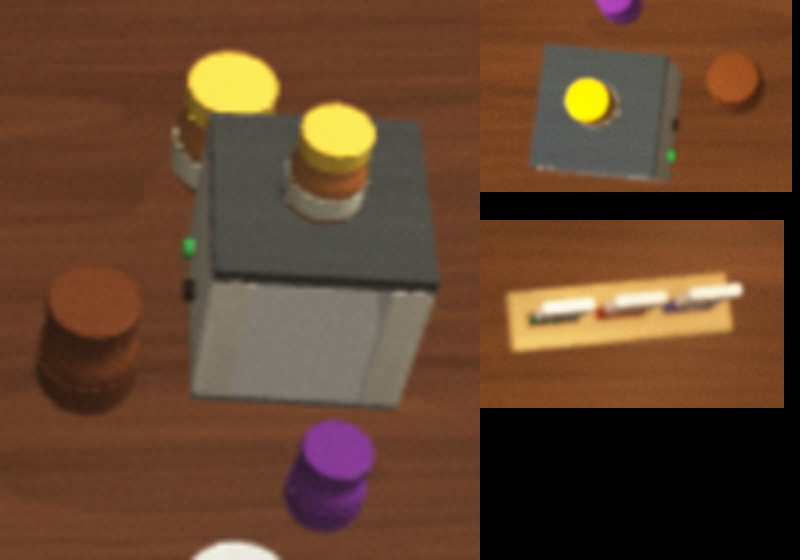

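The crop confirms it: the smaller yellow-lidded jar stands on the box, and the larger one is on the table behind it. The tiles in the rack run green, red, blue from left to right in the top view. Next come box yaw, rack pose, and pot and can positions.

Run:
```python
from h import *
np.set_printoptions(precision=4,suppress=True)
d=pickle.load(open("c0.pkl","rb"))
T,S_=d["top"],d["scene"]
for c in(T,S_): print("cam",-c["R"].T@c["t"])
h=cv2.cvtColor(T["frame"],cv2.COLOR_BGR2HSV).astype(int);H,S,V=h[...,0],h[...,1],h[...,2]
# box lid: filled hull of dark mask
m=((S<75)&(V<110)&(V>35)).astype(np.uint8);m[:230]=0;m[295:]=0;m[:,:195]=0;m[:,270:]=0
ct=max(cv2.findContours(m,0,1)[0],key=cv2.contourArea)
ap=cv2.approxPolyDP(cv2.convexHull(ct),4,True)[:,0]
print("lid corners px",ap.tolist());print(cast(T,ap,.13))
# rack
m=((abs(H-18)<8)&(S>60)&(S<190)&(V>150)).astype(np.uint8);m[:235]=0;m[280:]=0;m[:,:355]=0;m[:,455:]=0
ct=max(cv2.findContours(m,0,1)[0],key=cv2.contourArea)
r=cv2.minAreaRect(ct);b=cv2.boxPoints(r);X=cast(T,b,.03);print("rack",X[:,:2],X.mean(0),np.linalg.norm(np.diff(X,axis=0),axis=1))
# tile tops both views
for c,y in((T,(245,262)),(S_,(215,230))):
    hh=cv2.cvtColor(c["frame"],cv2.COLOR_BGR2HSV).astype(int)
    m=(hh[...,1]<60)&(hh[...,2]>150)
    for s,ce,bm in blobs(m,25):
        if s[4]<80 and y[0]<ce[1]<y[1]:
            p=np.argwhere(bm)[:,::-1]; vx=cv2.fitLine(p.astype(np.float32),2,0,.01,.01)[:2,0]
            X=cast(c,[ce,ce+10*vx],.133); a=X[1]-X[0];print("tile",X[0],"dir",np.degrees(np.arctan2(a[1],a[0])))
# pot, can crops
out=np.zeros((600,800,3),np.uint8)
a=cv2.resize(T["frame"][145:205,235:375],(700,300),interpolation=cv2.INTER_CUBIC)
b=cv2.resize(S_["frame"][265:350,260:430],(600,300),interpolation=cv2.INTER_CUBIC)
out[:300,:700]=a;out[300:,:600]=b
cv2.imwrite("pics/crop2.png",out)
```

```text
cam [0.3231 0.0178 1.2399]
cam [ 1.1702 -0.0065  0.9581]
lid corners px [[208, 234], [257, 239], [262, 248], [254, 288], [201, 283]]
[[0.5084 0.2989 0.13  ]
 [0.4956 0.174  0.13  ]
 [0.4725 0.1608 0.13  ]
 [0.3713 0.1787 0.13  ]
 [0.3839 0.3114 0.13  ]]
rack [[ 0.4832 -0.1058]
 [ 0.5065 -0.336 ]
 [ 0.4441 -0.3395]
 [ 0.4214 -0.1111]] [ 0.4638 -0.2231  0.03  ] [0.2313 0.0625 0.2295]
tile [ 0.469  -0.2833  0.133 ] dir -83.55874710359119
tile [ 0.4625 -0.2158  0.133 ] dir -83.46884077199438
tile [ 0.4557 -0.1511  0.133 ] dir -83.05832259111595
tile [ 0.4559 -0.1502  0.133 ] dir 94.2564787210566
tile [ 0.4621 -0.2146  0.133 ] dir 95.43796022716226
tile [ 0.4685 -0.2791  0.133 ] dir 92.40190117746592
```

View pics/crop2.png

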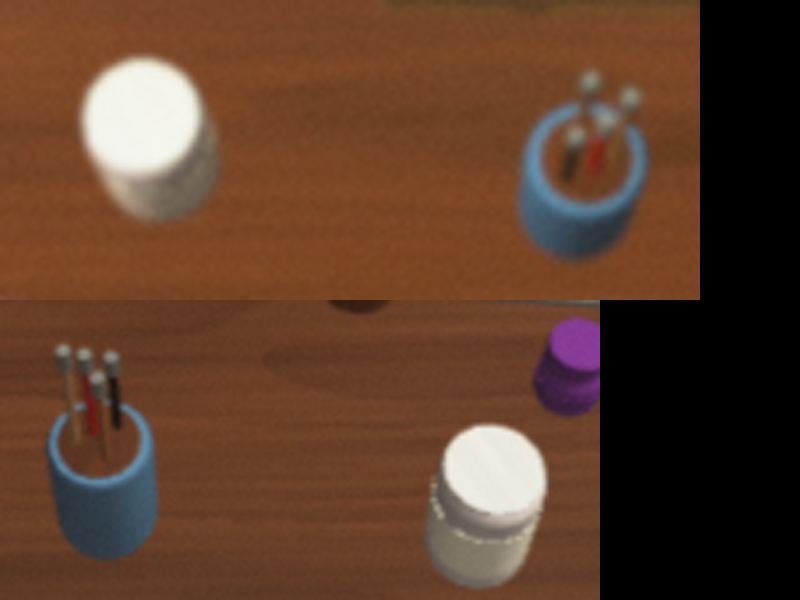

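Run:
```python
from h import *
from scipy.spatial.transform import Rotation as Ro
np.set_printoptions(precision=4,suppress=True)
d=pickle.load(open("c0.pkl","rb"));T,S=d["top"],d["scene"]
P=[cast(T,[351.8,177],.1)[0],cast(S,[288.6,305.2],.1)[0]];C=[cast(T,[263.6,168.2],.1)[0],cast(S,[400,313.5],.1)[0]]
print(P,C);p=np.mean(P,0);c=np.mean(C,0);print((p+c)/2,np.linalg.norm(p-c),np.degrees(np.arctan2(*(c-p)[1::-1])))
print("jar",cast(T,[224.5,256.3],.19), "scene", cast(S,[340+338/4,165+130/4],.19))
st=bot.read_state();R=Ro.from_rotvec(st["tcp_rot"]).as_matrix();print(R, st["tool_pos"])
for n in "Y": print("jaw dir deg",np.degrees(np.arctan2(R[1,1],R[0,1])))
```

```text
[array([ 0.6695, -0.0724,  0.1   ]), array([ 0.6707, -0.0683,  0.1   ])] [array([0.693 , 0.1649, 0.1   ]), array([0.6962, 0.1689, 0.1   ])]
[0.6823 0.0483 0.1   ] 0.2384979051379606 84.10278007547629
jar [[0.4443 0.2422 0.19  ]] scene [[0.445  0.2459 0.19  ]]
[[-0.9164  0.4003 -0.0008]
 [ 0.4003  0.9164 -0.0016]
 [ 0.0001 -0.0018 -1.    ]] [0.2699 0.6181 0.2302]
jaw dir deg 66.40474829748652
```

Emit:
{"name": "drive_tool", "arguments": {
  "deltas": [
    {"hand": 1, "offset": [2, -5, 3], "angular": [0, 0, -9]},
    {"hand": 1, "offset": [4.5, -10, 3], "angular": [0, 0, -18]},
    {"hand": 1, "offset": [7, -15, 3], "angular": [0, 0, -27]},
    {"hand": 1, "offset": [9.5, -20, 3], "angular": [0, 0, -36]},
    {"hand": 1, "offset": [12, -25, 3], "angular": [0, 0, -45]},
    {"hand": 1, "offset": [14, -30, 3], "angular": [0, 0, -54]},
    {"hand": 1, "offset": [16, -34, 3], "angular": [0, 0, -63]},
    {"hand": 1, "offset": [17.5, -37.5, 3], "angular": [0, 0, -72]}
  ],
  "force": 30
}}

```text
time: 1.15
tool_pos: [0.4456, 0.2418, 0.2611]
tcp_rot: [2.333, 2.103, -0.0]
wrist_force: [-0.7, -0.7, -0.3]
width: 1.0
```

Emit:
{"name": "drive_tool", "arguments": {
  "deltas": [
    {"hand": 1, "offset": [0, 0, 0], "angular": [0, 0, 0]},
    {"hand": 1, "offset": [0, 0, 0], "angular": [0, 0, 0]}
  ]
}}

```text
time: 1.4
tool_pos: [0.4449, 0.2438, 0.2611]
tcp_rot: [-2.326, -2.111, 0.0]
wrist_force: [-0.2, 1.3, -0.7]
width: 1.004
```

Run:
```python
from h import *
c=bot.read_camera("wrist");cv2.imwrite("pics/w1.png",c["frame"]);pickle.dump(c,open("w1.pkl","wb"))
print(wproj(c,[[.4447,.244,.19],[.4396,.2405,.13],[.6823,.0483,0],[.67,-.07,.1],[.6945,.167,.1]]))
s=bot.read_state();print(s["time"],s["tool_pos"],s["tcp_rot"],s["q"])
```

```text
[[316.64409564 256.09639299]
 [310.99935647 233.41712675]
 [502.76458223 322.56362285]
 [508.66414558 433.73872198]
 [562.76184381 270.68859075]]
1.45 [0.44481446 0.2441554  0.26112262] [-2.32528498e+00 -2.11164667e+00  1.53171349e-04] [ 4.52542100e-01 -7.44750213e-02  1.91744610e+00  5.42868969e-04
  1.29887629e+00  5.48621935e-01]
```

View pics/w1.png

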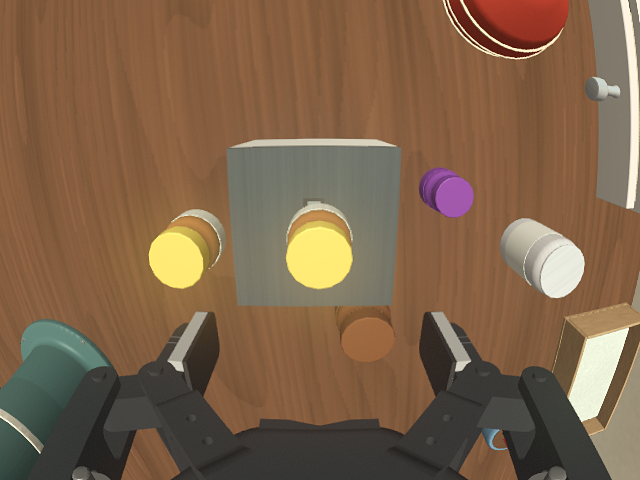

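The wrist view shows the small jar's lid at (319,255), predicted (317,256), so my positions agree to 2 mm. The jaws straddle it. I'll go down and grip.

Emit:
{"name": "drive_tool", "arguments": {
  "deltas": [
    {"hand": 1, "offset": [0.1, 0, -4], "angular": [0, 0, 0]},
    {"hand": 1, "offset": [0.1, 0, -8], "angular": [0, 0, 0]},
    {"hand": 1, "offset": [0.1, 0, -11], "angular": [0, 0, 0]},
    {"hand": 1, "offset": [0.1, 0, -12], "angular": [0, 0, 0]},
    {"hand": 1, "offset": [0.1, 0, -12], "angular": [0, 0, 0]},
    {"hand": 0.3, "offset": [0.1, 0, -12], "angular": [0, 0, 0]},
    {"hand": 0.3, "offset": [0.1, 0, -12], "angular": [0, 0, 0]},
    {"hand": 0.3, "offset": [0.1, 0, -12], "angular": [0, 0, 0]}
  ],
  "force": 30
}}

```text
time: 2.45
tool_pos: [0.4468, 0.2441, 0.143]
tcp_rot: [2.327, 2.11, 0.003]
wrist_force: [-2.5, -0.0, 5.4]
width: 0.525
```

Emit:
{"name": "drive_tool", "arguments": {
  "deltas": [
    {"hand": 0.3, "offset": [0, 0, 0], "angular": [0, 0, 0]},
    {"hand": 0.3, "offset": [0, 0, 0], "angular": [0, 0, 0]},
    {"hand": 0.3, "offset": [0, 0, 0], "angular": [0, 0, 0]},
    {"hand": 0.3, "offset": [0, 0, 0], "angular": [0, 0, 0]}
  ]
}}

```text
time: 2.95
tool_pos: [0.4468, 0.2441, 0.143]
tcp_rot: [2.327, 2.11, 0.003]
wrist_force: [-2.7, 0.7, 5.0]
width: 0.524
```

Emit:
{"name": "drive_tool", "arguments": {
  "deltas": [
    {"hand": 0.3, "offset": [0, 0, 4], "angular": [0, 0, 0]},
    {"hand": 0.3, "offset": [0, 0, 8], "angular": [0, 0, 0]},
    {"hand": 0.3, "offset": [4, -3.2, 10], "angular": [0, 0, 0]},
    {"hand": 0.3, "offset": [8.5, -7, 10], "angular": [0, 0, 0]},
    {"hand": 0.3, "offset": [13, -10.8, 10], "angular": [0, 0, 0]},
    {"hand": 0.3, "offset": [17.5, -14.5, 10], "angular": [0, 0, 0]},
    {"hand": 0.3, "offset": [21.5, -18, 10], "angular": [0, 0, 0]},
    {"hand": 0.3, "offset": [23.6, -19.6, 10], "angular": [0, 0, 0]}
  ]
}}

```text
time: 3.95
tool_pos: [0.6838, 0.0448, 0.2406]
tcp_rot: [2.33, 2.107, -0.001]
wrist_force: [-0.1, -0.1, -1.8]
width: 0.524
```

Emit:
{"name": "drive_tool", "arguments": {
  "deltas": [
    {"hand": 0.3, "offset": [0, 0, 0], "angular": [0, 0, 0]},
    {"hand": 0.3, "offset": [0, 0, 0], "angular": [0, 0, 0]}
  ]
}}

```text
time: 4.2
tool_pos: [0.6815, 0.0478, 0.2407]
tcp_rot: [-2.327, -2.109, 0.001]
wrist_force: [-0.4, 0.1, -1.9]
width: 0.521
```

Run:
```python
from h import *
c=bot.read_camera("wrist");t=bot.read_camera("top")
pickle.dump((c,t),open("w2.pkl","wb"))
cv2.imwrite("pics/w2.png",c["frame"])
print(wproj(c,[[.6823,.0483,0],[.67,-.07,.1],[.6945,.167,.1]]))
s=bot.read_state();print(s["time"],s["tool_pos"],s["tcp_rot"],s["wrist_force"],s["width"])
```

```text
[[318.83938664 198.63610114]
 [317.9375902  349.6968001 ]
 [319.34818943  70.9849668 ]]
4.3 [0.68131037 0.04837788 0.24118675] [-2.32581039e+00 -2.11100125e+00  5.34423088e-04] [-0.21841735 -0.7251548  -2.38633341] 0.520917028484755
```

View pics/w2.png

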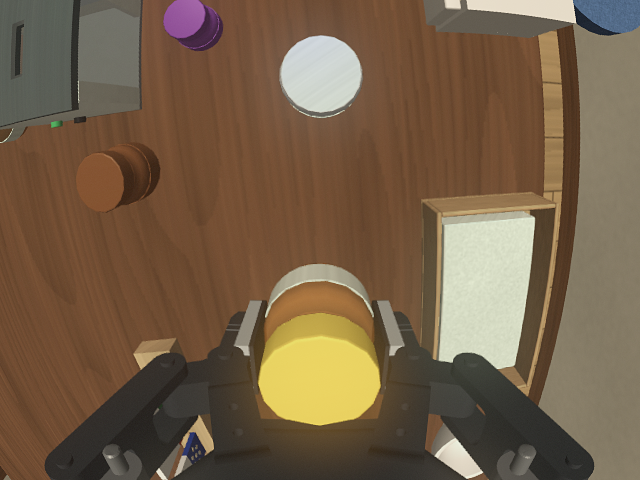

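Emit:
{"name": "drive_tool", "arguments": {
  "deltas": [
    {"hand": 0.3, "offset": [0, -0.1, -5], "angular": [0, 0, 0]},
    {"hand": 0.3, "offset": [0, -0.1, -10], "angular": [0, 0, 0]},
    {"hand": 0.3, "offset": [0, -0.1, -15], "angular": [0, 0, 0]},
    {"hand": 0.3, "offset": [0, -0.1, -19], "angular": [0, 0, 0]},
    {"hand": 0.3, "offset": [0, -0.1, -21.5], "angular": [0, 0, 0]},
    {"hand": 0.3, "offset": [0, -0.1, -22.3], "angular": [0, 0, 0]},
    {"hand": 0.3, "offset": [0, -0.1, -22.7], "angular": [0, 0, 0]},
    {"hand": 0.3, "offset": [0, -0.1, -22.7], "angular": [0, 0, 0]}
  ]
}}

```text
time: 5.3
tool_pos: [0.6832, 0.0469, 0.0157]
tcp_rot: [2.326, 2.11, 0.003]
wrist_force: [0.7, 0.7, -1.3]
width: 0.522
```

Emit:
{"name": "drive_tool", "arguments": {
  "deltas": [
    {"hand": 0.3, "offset": [0, 0, -0.1], "angular": [0, 0, 0]},
    {"hand": 0.3, "offset": [0, 0, -0.2], "angular": [0, 0, 0]},
    {"hand": 0.3, "offset": [0, 0, -0.2], "angular": [0, 0, 0]}
  ]
}}

```text
time: 5.68
tool_pos: [0.6829, 0.0465, 0.0131]
tcp_rot: [2.327, 2.11, 0.002]
wrist_force: [-0.1, 0.1, -0.3]
width: 0.521
```

Emit:
{"name": "drive_tool", "arguments": {
  "deltas": [
    {"hand": 0.3, "offset": [0, 0, -0.1], "angular": [0, 0, 0]},
    {"hand": 0.3, "offset": [0, 0, -0.1], "angular": [0, 0, 0]}
  ]
}}

```text
time: 5.92
tool_pos: [0.6829, 0.0465, 0.0131]
tcp_rot: [2.327, 2.11, 0.001]
wrist_force: [-1.9, -0.6, 7.0]
width: 0.521
```

Emit:
{"name": "drive_tool", "arguments": {
  "deltas": [
    {"hand": 0.3, "offset": [0, 0, 0.1], "angular": [0, 0, 0]},
    {"hand": 0.8, "offset": [0, 0, 0.1], "angular": [0, 0, 0]},
    {"hand": 1, "offset": [0, 0, 0.1], "angular": [0, 0, 0]},
    {"hand": 1, "offset": [0, 0, 0.1], "angular": [0, 0, 0]},
    {"hand": 1, "offset": [0, 0, 0.1], "angular": [0, 0, 0]},
    {"hand": 1, "offset": [0, 0, 3], "angular": [0, 0, 0]},
    {"hand": 1, "offset": [0, 0, 8], "angular": [0, 0, 0]},
    {"hand": 1, "offset": [0, 0, 14], "angular": [0, 0, 0]}
  ]
}}

```text
time: 6.92
tool_pos: [0.6809, 0.0465, 0.1509]
tcp_rot: [-2.326, -2.109, 0.004]
wrist_force: [1.0, -0.7, -0.5]
width: 1.0
```

Emit:
{"name": "drive_tool", "arguments": {
  "deltas": [
    {"hand": 1, "offset": [0, 0, 6], "angular": [0, 0, 0]},
    {"hand": 1, "offset": [0, 0, 12], "angular": [0, 0, 0]},
    {"hand": 1, "offset": [0, 0, 12], "angular": [0, 0, 0]}
  ]
}}

```text
time: 7.3
tool_pos: [0.686, 0.0467, 0.28]
tcp_rot: [2.32, 2.104, 0.017]
wrist_force: [0.1, -0.4, 0.3]
width: 0.999
```

Run:
```python
from h import *
np.set_printoptions(precision=4,suppress=True)
w=bot.read_camera("wrist");t=bot.read_camera("top");s=bot.read_camera("scene")
pickle.dump((w,t,s),open("c3.pkl","wb"))
h=cv2.cvtColor(t["frame"],cv2.COLOR_BGR2HSV).astype(int)
for nm,c,f in(("t",t,rays),("s",s,rays),("w",w,wrays)):
    h=cv2.cvtColor(c["frame"],cv2.COLOR_BGR2HSV).astype(int)
    for b in blobs((abs(h[...,0]-27)<6)&(h[...,1]>130)&(h[...,2]>140),60): print(nm,b[1],b[0],cast(c,b[1],.06 if nm!="t" else .06,f))
cv2.imwrite("pics/w3.png",w["frame"])
q=bot.read_state();print(q["time"],q["tool_pos"],q["wrist_force"])
```

```text
t [242.4259 316.096 ] [231 304  24  25 479] [[0.3006 0.2175 0.06  ]]
s [397.8015 185.7266] [387 178  22  16 267] [[0.2759 0.2223 0.06  ]]
s [342.0312 318.2969] [333 310  19  18 256] [[0.6832 0.0476 0.06  ]]
w [312.5478 205.1375] [ 292  184   42   43 1360] [[0.6838 0.0456 0.06  ]]
7.45 [0.6815 0.0465 0.2703] [-0.2041  0.4968 -0.79  ]
```

View pics/w3.png

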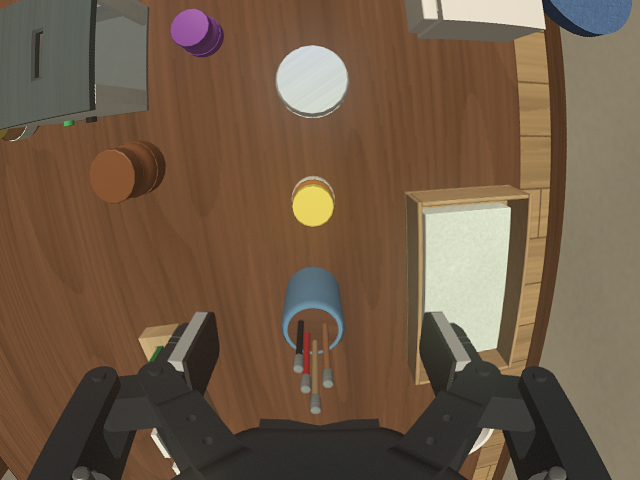

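The jar stands at (0.683, 0.047), in line between the can at wrist pixel (312,81) and the pot rim at (313,324). Next I go over the red tile.

Emit:
{"name": "drive_tool", "arguments": {
  "deltas": [
    {"hand": 1, "offset": [-3, -3.6, 0], "angular": [0, 0, 2]},
    {"hand": 1, "offset": [-7, -8, 0], "angular": [0, 0, 4]},
    {"hand": 1, "offset": [-11, -13, 0], "angular": [0, 0, 6]},
    {"hand": 1, "offset": [-15, -18, 0], "angular": [0, 0, 8]},
    {"hand": 1, "offset": [-19, -22.5, 0], "angular": [0, 0, 10]},
    {"hand": 1, "offset": [-22, -26.2, 0], "angular": [0, 0, 11.3]},
    {"hand": 0.6, "offset": [-22, -26.2, 0], "angular": [0, 0, 11.3]},
    {"hand": 0.6, "offset": [-22, -26.2, 0], "angular": [0, 0, 11.3]}
  ],
  "force": 40
}}

```text
time: 8.45
tool_pos: [0.4615, -0.2149, 0.2694]
tcp_rot: [-2.107, -2.326, 0.0]
wrist_force: [0.4, -0.2, -0.1]
width: 0.613
```

Run:
```python
from h import *
from scipy.spatial.transform import Rotation as Ro
np.set_printoptions(precision=4,suppress=True)
w0,t,s=pickle.load(open("c3.pkl","rb"));print("can,pot",cast(w0,[[312,81],[313,324]],.1,wrays))
print("lamp-slot",cast(w0,[38.5,54],.13,wrays))
w=bot.read_camera("wrist");pickle.dump(w,open("w4.pkl","wb"));cv2.imwrite("pics/w4.png",w["frame"])
q=bot.read_state();R=Ro.from_rotvec(q["tcp_rot"]).as_matrix()
print(q["time"],q["tool_pos"],np.degrees(np.arctan2(R[1,1],R[0,1])),q["width"])
print(wproj(w,[[.462,-.215,.133]]))
```

```text
can,pot [[ 0.6952  0.1632  0.1   ]
 [ 0.6727 -0.0662  0.1   ]]
lamp-slot [[0.445  0.2408 0.13  ]]
8.5 [ 0.462  -0.2145  0.2697] 5.719035937022787 0.5962446349479458
[[318.7722 227.1242]]
```

View pics/w4.png

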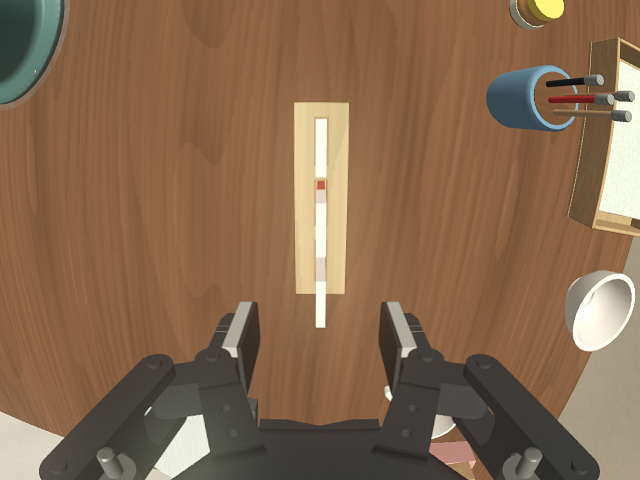

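The middle tile shows its red end face at (320,185), and its top face runs from row 204 to 257, centred at (321,230). That is about 1.5 mm in +x and 3 mm in -y from where I predicted it. I'll descend with that correction.

Emit:
{"name": "drive_tool", "arguments": {
  "deltas": [
    {"hand": 0.6, "offset": [0.15, -0.3, -5], "angular": [0, 0, 0]},
    {"hand": 0.6, "offset": [0.15, -0.3, -10], "angular": [0, 0, 0]},
    {"hand": 0.6, "offset": [0.15, -0.3, -14.5], "angular": [0, 0, 0]},
    {"hand": 0.6, "offset": [0.15, -0.3, -17], "angular": [0, 0, 0]},
    {"hand": 0.6, "offset": [0.15, -0.3, -17.1], "angular": [0, 0, 0]},
    {"hand": 0.25, "offset": [0.15, -0.3, -17.1], "angular": [0, 0, 0]},
    {"hand": 0.25, "offset": [0.15, -0.3, -17.1], "angular": [0, 0, 0]},
    {"hand": 0.25, "offset": [0.15, -0.3, -17.1], "angular": [0, 0, 0]}
  ]
}}

```text
time: 9.5
tool_pos: [0.4647, -0.2189, 0.1017]
tcp_rot: [2.106, 2.328, 0.001]
wrist_force: [0.9, 0.1, 0.2]
width: 0.25
```

Emit:
{"name": "drive_tool", "arguments": {
  "deltas": [
    {"hand": 0.1, "offset": [0, 0, 0], "angular": [0, 0, 0]},
    {"hand": 0.03, "offset": [0, 0, 0], "angular": [0, 0, 0]},
    {"hand": 0.0, "offset": [0, 0, 0], "angular": [0, 0, 0]},
    {"hand": 0.0, "offset": [0, 0, 0], "angular": [0, 0, 0]},
    {"hand": 0, "offset": [0, 0, 0], "angular": [0, 0, 0]}
  ]
}}

```text
time: 10.12
tool_pos: [0.4641, -0.2188, 0.1011]
tcp_rot: [2.107, 2.328, 0.0]
wrist_force: [-1.6, 1.2, 6.4]
width: 0.09
```

Run:
```python
from h import *
np.set_printoptions(precision=4,suppress=True)
q=bot.read_state();print(q["time"],q["tool_pos"],q["tcp_rot"],q["wrist_force"],q["torque"],q["width"])
```

```text
10.125 [ 0.4641 -0.2188  0.1011] [2.1074 2.3283 0.0002] [-1.5711  1.172   6.3603] [0.0411 0.2354 0.0115] 0.08998724153110839
```

Emit:
{"name": "drive_tool", "arguments": {
  "deltas": [
    {"hand": 0, "offset": [0, 0, 1], "angular": [0, 0, 0]},
    {"hand": 0, "offset": [0, 0, 3], "angular": [0, 0, 0]},
    {"hand": 0, "offset": [0, 0, 7], "angular": [0, 0, 0]},
    {"hand": 0, "offset": [0, 0, 12], "angular": [0, 0, 0]},
    {"hand": 0, "offset": [0, 0, 16], "angular": [0, 0, 0]},
    {"hand": 0, "offset": [0, 0, 17], "angular": [0, 0, 0]},
    {"hand": 0, "offset": [0, 0, 17], "angular": [0, 0, 0]}
  ]
}}

```text
time: 11.0
tool_pos: [0.4636, -0.2184, 0.2702]
tcp_rot: [2.108, 2.329, 0.0]
wrist_force: [0.9, -0.0, -2.1]
width: 0.092
```

Run:
```python
from h import *
np.set_printoptions(precision=4,suppress=True)
q=bot.read_state();print(q["time"],q["tool_pos"],q["wrist_force"],q["width"])
w,t,s=pickle.load(open("c3.pkl","rb"))
for nm,c,f in(("t",t,rays),("s",s,rays),("w",w,wrays)):
    P=(wproj if nm=="w" else proj)(c,[.442,.2415,.13])[0];x,y=P.round().astype(int)
    k=cv2.resize(c["frame"][max(0,y-25):y+26,max(0,x-25):x+26],None,fx=8,fy=8,interpolation=cv2.INTER_CUBIC)
    g=cv2.cvtColor(c["frame"],cv2.COLOR_BGR2GRAY).astype(float)
    x0,y0=max(0,x-13),y-15;r=g[y0:y+16,x0:x+14];med=np.median(r);wt=np.clip(med-12-r,0,None)
    yy,xx=np.mgrid[0:r.shape[0],0:r.shape[1]]
    m=(wt>0).astype(np.uint8);n,l,st,ce=cv2.connectedComponentsWithStats(m,connectivity=8);i=1+np.argmax(st[1:,4]);wt=wt*(l==i)
    cx,cy=(wt*xx).sum()/wt.sum()+x0,(wt*yy).sum()/wt.sum()+y0
    p=np.argwhere(l==i)[:,::-1]+[x0,y0]
    X=cast(c,p,.13,f);W=wt[l==i];mu=np.average(X,axis=0,weights=W);C=np.cov((X-mu)[:,:2].T,aweights=W);v=np.linalg.eigh(C)[1][:,1]
    print(nm,P,"med",med,"cent",cx,cy,"area",st[i],"world",mu,"long dir",np.degrees(np.arctan2(v[1],v[0]))%180)
    cv2.imwrite(f"pics/slot_{nm}.png",k)
a=[cv2.imread(f"pics/slot_{n}.png") for n in "ts"];cv2.imwrite("pics/slots.png",cv2.hconcat([cv2.resize(i,(390,390)) for i in a]))
```

```text
11.0 [ 0.4636 -0.2184  0.2702] [ 0.8555 -0.0248 -2.114 ] 0.09190587346796697
t [229.7467 259.9117] med 91.0 cent 219.0 260.0 area [ 2 15  1  1  1] world [0.4418 0.2685 0.13  ] long dir nan
s [418.1292 213.8117] med 79.0 cent 419.73427471116815 212.86392811296534 area [ 5 12 20  5 63] world [0.439  0.2458 0.13  ] long dir 83.84821225528103
w [36.2431 54.3287] med 91.0 cent 36.25893207695328 53.77836670592855 area [  8   0   9  31 259] world [0.442  0.2421 0.13  ] long dir 85.5112301282292<stdin>:14: RuntimeWarning: Degrees of freedom <= 0 for slice
  c *= np.true_divide(1, fact)
  c *= np.true_divide(1, fact)
```

View pics/slots.png

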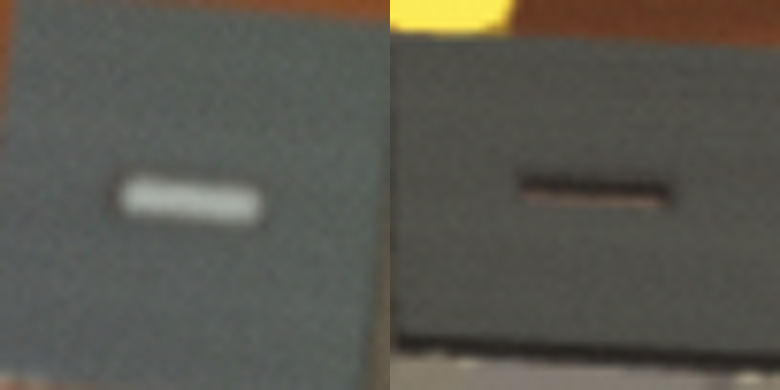

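The slot is bright in the top view at about (229.8,261) and dark in the scene view at about (419.7,213). I'll carry the tile above it, then compare tile end and slot within each camera so calibration bias cancels.

Emit:
{"name": "drive_tool", "arguments": {
  "deltas": [
    {"hand": 0, "offset": [-0.2, 3, 0], "angular": [0, 0, -1]},
    {"hand": 0, "offset": [-0.5, 8, 0], "angular": [0, 0, -2.5]},
    {"hand": 0, "offset": [-0.7, 14, 0], "angular": [0, 0, -4]},
    {"hand": 0, "offset": [-1, 20, 0], "angular": [0, 0, -5.5]},
    {"hand": 0, "offset": [-1.3, 26, 0], "angular": [0, 0, -7]},
    {"hand": 0, "offset": [-1.6, 32, 0], "angular": [0, 0, -8.5]},
    {"hand": 0, "offset": [-1.9, 38, 0], "angular": [0, 0, -10]},
    {"hand": 0, "offset": [-2.2, 43, 0], "angular": [0, 0, -11]}
  ]
}}

```text
time: 12.0
tool_pos: [0.4397, 0.2132, 0.2673]
tcp_rot: [-2.32, -2.116, 0.007]
wrist_force: [1.2, -1.8, -1.9]
width: 0.087
```

Emit:
{"name": "drive_tool", "arguments": {
  "deltas": [
    {"hand": 0, "offset": [-0.1, 2.5, 0], "angular": [0, 0, -0.5]},
    {"hand": 0, "offset": [-0.15, 3.1, 0], "angular": [0, 0, -0.5]},
    {"hand": 0, "offset": [-0.15, 3.1, -1], "angular": [0, 0, -0.5]},
    {"hand": 0, "offset": [-0.15, 3.1, -2], "angular": [0, 0, -0.5]},
    {"hand": 0, "offset": [-0.15, 3.1, -2], "angular": [0, 0, -0.5]},
    {"hand": 0, "offset": [-0.15, 3.1, -2], "angular": [0, 0, -0.5]}
  ]
}}

```text
time: 12.75
tool_pos: [0.4403, 0.2419, 0.2503]
tcp_rot: [2.332, 2.105, -0.0]
wrist_force: [0.1, 1.1, -1.2]
width: 0.09
```

Run:
```python
from h import *
from scipy.spatial.transform import Rotation as Ro
np.set_printoptions(precision=4,suppress=True)
q=bot.read_state();R=Ro.from_rotvec(q["tcp_rot"]).as_matrix()
print(q["time"],q["tool_pos"],np.degrees(np.arctan2(R[1,1],R[0,1])),q["wrist_force"],q["width"])
D={n:bot.read_camera(n) for n in("wrist","top","scene")};pickle.dump(D,open("c5.pkl","wb"))
w,s=D["wrist"],D["scene"]
z=q["tool_pos"][2]-.093
P=proj(s,[*q["tool_pos"][:2],z+.03])[0].astype(int);Q=wproj(w,[*q["tool_pos"][:2],z])[0].astype(int);print(P,Q,z)
a=cv2.resize(s["frame"][P[1]-35:P[1]+45,P[0]-30:P[0]+30],(420,560),interpolation=cv2.INTER_CUBIC)
b=cv2.resize(w["frame"][Q[1]-100:Q[1]+100,Q[0]-65:Q[0]+65],(364,560),interpolation=cv2.INTER_CUBIC)
print("crops origin",P-[30,35],"scale 7;",Q-[65,100],"2.8")
cv2.imwrite("pics/h1.png",cv2.hconcat([a,b]))
```

```text
12.75 [0.4403 0.2419 0.2503] -5.8588466750746795 [ 0.0712  1.1223 -1.1654] 0.08963488402094832
[422 196] [317 244] 0.157253489720331
crops origin [392 161] scale 7; [252 144] 2.8
```

View pics/h1.png

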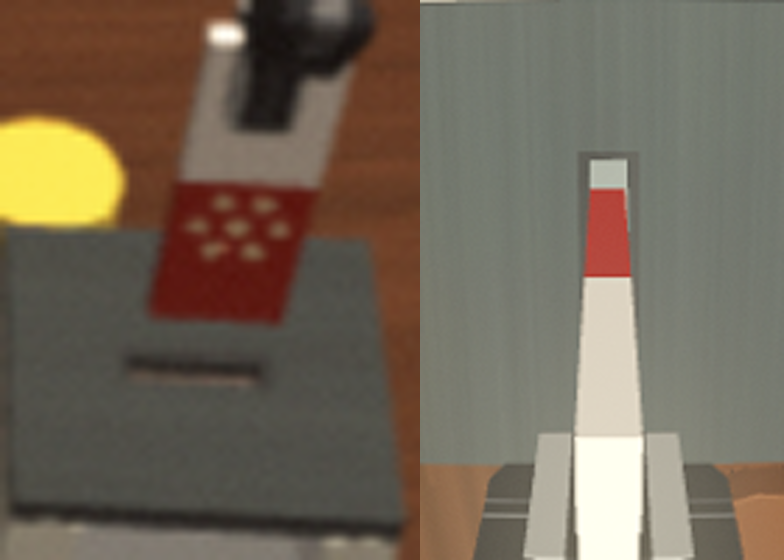

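Run:
```python
from h import *
np.set_printoptions(precision=4,suppress=True)
D=pickle.load(open("c5.pkl","rb"));w,s,t=D["wrist"],D["scene"],D["top"]
z=.1573
f=lambda a,b:np.array([(a-420)/2.8+252,b/2.8+144])
g=lambda a,b:np.array([a/7+392,b/7+161])
a=np.radians(-5.8);ex=np.array([np.cos(a),np.sin(a),0]);ey=np.array([-ex[1],ex[0],0])
# subpixel edges in wrist: columns at several rows
G=cv2.cvtColor(w["frame"],cv2.COLOR_BGR2GRAY).astype(int)
for r in (198,200,202,206,209): print(r,G[r,300:342].tolist())
print("col",G[190:215,319].tolist(), w["frame"][205:216,319].tolist())
tb=cast(w,f(608,188.5),z,wrays)[0]; red=cast(w,f(608.5,276),z+.065,wrays)[0]; top=cast(w,f(609,435),z+.125,wrays)[0]
so=cast(w,f(609,152),.13,wrays)[0]; si=cast(w,f(609,158),.12,wrays)[0]
print("wrist tile bottom,red,top",tb,red,top,"ctr bottom",tb-.022*ey)
print("slot",so-.026*ey,si-.023*ey)
B=cast(s,[g(150,320),g(283,325)],z);Rr=cast(s,[g(176,183),g(320,190)],z+.065);print("scene bottom",B,"mid ctr",B.mean(0)-.004*ex,"red",Rr.mean(0)-.004*ex,np.linalg.norm(B[1]-B[0]),np.linalg.norm(Rr[1]-Rr[0]))
# expected tile lean in the scene picture
L=cast(s,g(208,25),z+.125);print("top left",L)
w3,t3,s3=pickle.load(open("c3.pkl","rb"))
# scene slot dark/bright extents from crop: origin(393,189)/7.65 ; outer mouth left,right
o=np.array([393,189]);k=390/51
E_=cast(s3,[o+np.array([130,193])/k,o+np.array([278,200])/k],.13);print("scene slot ends",E_,E_.mean(0),np.linalg.norm(E_[1]-E_[0]))
g3=cv2.cvtColor(s3["frame"],cv2.COLOR_BGR2GRAY);print(g3[206:222,410:432])
```

```text
198 [116, 115, 115, 116, 116, 118, 118, 118, 106, 100, 99, 98, 99, 98, 98, 101, 104, 103, 101, 101, 101, 102, 104, 104, 107, 109, 107, 108, 106, 108, 115, 119, 119, 116, 117, 117, 119, 119, 119, 117, 119, 119]
200 [117, 115, 116, 117, 116, 118, 118, 119, 106, 95, 96, 97, 94, 91, 90, 90, 91, 91, 96, 94, 105, 113, 114, 116, 116, 118, 106, 107, 107, 107, 114, 120, 118, 117, 117, 118, 119, 118, 116, 118, 119, 120]
202 [116, 116, 115, 116, 118, 118, 117, 119, 106, 96, 97, 91, 123, 189, 186, 184, 185, 185, 184, 184, 185, 184, 184, 185, 187, 189, 100, 104, 106, 106, 115, 119, 119, 116, 117, 117, 120, 118, 118, 118, 119, 118]
206 [115, 116, 116, 117, 117, 118, 118, 119, 107, 96, 96, 90, 123, 189, 183, 182, 183, 183, 182, 182, 182, 183, 185, 184, 184, 189, 99, 105, 107, 105, 114, 121, 120, 117, 118, 118, 118, 120, 119, 119, 120, 119]
209 [116, 115, 116, 117, 116, 118, 118, 120, 106, 96, 96, 94, 127, 189, 185, 184, 184, 184, 184, 184, 184, 184, 185, 185, 185, 188, 102, 104, 107, 106, 114, 121, 119, 119, 117, 118, 119, 121, 120, 119, 118, 119]
col [117, 117, 116, 116, 116, 115, 117, 117, 101, 9
[... 1142 characters left out ...]
70 74 77]
 [56 50 48 51 49 52 50 57 55 55 57 59 61 61 63 59 63 59 65 66 69 75]
 [54 52 52 47 44 45 45 45 42 45 42 44 44 41 42 40 44 44 46 57 68 74]
 [75 77 77 73 67 67 69 65 62 58 60 60 60 59 56 55 56 54 46 54 67 74]
 [77 84 82 84 82 86 87 86 85 83 85 86 89 86 87 91 88 83 69 62 68 77]
 [80 80 79 80 80 79 80 80 80 81 80 79 82 80 77 79 84 83 75 71 73 78]
 [79 81 81 83 80 82 81 80 81 79 80 80 80 80 80 79 82 79 79 77 78 79]
 [81 82 81 80 81 79 81 79 80 80 81 79 81 79 82 80 80 80 81 81 81 80]
 [80 82 81 81 81 83 83 82 81 82 83 82 82 82 82 82 82 81 81 81 80 83]
 [79 80 79 81 78 83 81 80 77 80 81 80 82 82 81 81 82 80 81 82 81 82]
 [80 77 80 79 79 78 81 80 81 81 79 79 77 79 80 81 80 80 80 82 81 80]]
```

In the wrist view the tile hangs vertically and is centred across the slot to about 0.3 mm. It needs roughly 1.5 mm in -y. I'll lower it to just above the mouth and remeasure there.

Emit:
{"name": "drive_tool", "arguments": {
  "deltas": [
    {"hand": 0, "offset": [0, -0.15, -1], "angular": [0, 0, 0]},
    {"hand": 0, "offset": [0, -0.15, -2], "angular": [0, 0, 0]},
    {"hand": 0, "offset": [0, -0.15, -2.2], "angular": [0, 0, 0]},
    {"hand": 0, "offset": [0, -0.15, -2.2], "angular": [0, 0, 0]},
    {"hand": 0, "offset": [0, -0.15, -2.2], "angular": [0, 0, 0]}
  ]
}}

```text
time: 13.52
tool_pos: [0.4403, 0.2412, 0.2285]
tcp_rot: [2.331, 2.106, 0.001]
wrist_force: [0.8, 0.1, -1.5]
width: 0.089
```

Run:
```python
from h import *
np.set_printoptions(precision=4,suppress=True)
q=bot.read_state();print(q["time"],q["tool_pos"],q["wrist_force"])
w=bot.read_camera("wrist");s=bot.read_camera("scene");pickle.dump((w,s),open("c6.pkl","wb"))
P=proj(s,[*q["tool_pos"][:2],.15])[0].astype(int);Q=wproj(w,[*q["tool_pos"][:2],.135])[0].astype(int)
a=cv2.resize(s["frame"][P[1]-18:P[1]+22,P[0]-20:P[0]+20],(400,400),interpolation=cv2.INTER_CUBIC)
b=cv2.resize(w["frame"][Q[1]-50:Q[1]+30,Q[0]-40:Q[0]+40],(400,400),interpolation=cv2.INTER_NEAREST)
print("origins",P-[20,18],"x10",Q-[40,50],"x5");cv2.imwrite("pics/h2.png",cv2.hconcat([a,b]))
```

```text
13.525 [0.4403 0.2412 0.2285] [ 0.8049  0.1005 -1.5145]
origins [399 189] x10 [277 194] x5
```

View pics/h2.png

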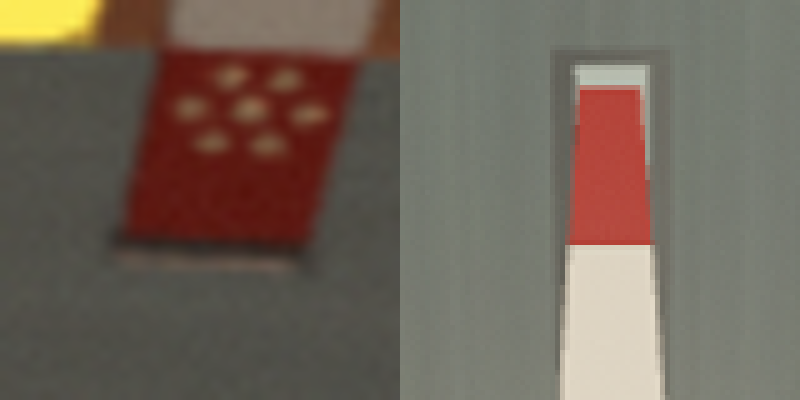

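The tile end is inside the slot outline in both views: wrist columns 579–641 against slot 575–650. The end gap is about 4 mm, as it should be. I'll descend gently, watching force.

Emit:
{"name": "drive_tool", "arguments": {
  "deltas": [
    {"hand": 0, "offset": [0.02, -0.02, -0.4], "angular": [0, 0, 0]},
    {"hand": 0, "offset": [0.02, -0.02, -0.8], "angular": [0, 0, 0]},
    {"hand": 0, "offset": [0.02, -0.02, -1.1], "angular": [0, 0, 0]},
    {"hand": 0, "offset": [0.02, -0.02, -1.1], "angular": [0, 0, 0]}
  ]
}}

```text
time: 14.12
tool_pos: [0.4401, 0.2407, 0.2168]
tcp_rot: [-2.331, -2.106, 0.001]
wrist_force: [-0.6, -0.8, -1.9]
width: 0.092
```

Emit:
{"name": "drive_tool", "arguments": {
  "deltas": [
    {"hand": 0, "offset": [0, 0, -0.3], "angular": [0, 0, 0]},
    {"hand": 0, "offset": [0, 0, -0.6], "angular": [0, 0, 0]},
    {"hand": 0, "offset": [0, 0, -0.9], "angular": [0, 0, 0]},
    {"hand": 0, "offset": [0, 0, -0.9], "angular": [0, 0, 0]}
  ]
}}

```text
time: 14.62
tool_pos: [0.4401, 0.2407, 0.2079]
tcp_rot: [-2.331, -2.106, 0.001]
wrist_force: [0.3, -0.3, -1.0]
width: 0.086
```

Emit:
{"name": "drive_tool", "arguments": {
  "deltas": [
    {"hand": 0, "offset": [0, 0, -0.8], "angular": [0, 0, 0]},
    {"hand": 0, "offset": [0, 0, -1.6], "angular": [0, 0, 0]},
    {"hand": 0, "offset": [0, 0, -2.4], "angular": [0, 0, 0]},
    {"hand": 0, "offset": [0, 0, -3.2], "angular": [0, 0, 0]},
    {"hand": 0, "offset": [0, 0, -3.2], "angular": [0, 0, 0]}
  ]
}}

```text
time: 15.25
tool_pos: [0.4399, 0.2406, 0.1752]
tcp_rot: [-2.331, -2.106, 0.002]
wrist_force: [-0.2, -0.2, -0.2]
width: 0.088
```

Emit:
{"name": "drive_tool", "arguments": {
  "deltas": [
    {"hand": 0, "offset": [0, 0, -0.8], "angular": [0, 0, 0]},
    {"hand": 0, "offset": [0, 0, -1.6], "angular": [0, 0, 0]},
    {"hand": 0, "offset": [0, 0, -2.4], "angular": [0, 0, 0]},
    {"hand": 0, "offset": [0, 0, -3], "angular": [0, 0, 0]},
    {"hand": 0, "offset": [0, 0, -3.2], "angular": [0, 0, 0]},
    {"hand": 0, "offset": [0, 0, -3.2], "angular": [0, 0, 0]},
    {"hand": 0, "offset": [0, 0, -3.2], "angular": [0, 0, 0]},
    {"hand": 0, "offset": [0, 0, -3.2], "angular": [0, 0, 0]}
  ]
}}

```text
time: 16.25
tool_pos: [0.4406, 0.241, 0.1446]
tcp_rot: [2.331, 2.106, 0.001]
wrist_force: [-0.4, 0.1, -1.0]
width: 0.085
```

Run:
```python
from h import *
np.set_printoptions(precision=4,suppress=True)
for i in range(3):
    w=bot.read_camera("wrist");q=bot.read_state();print(q["time"],q["tool_pos"],q["wrist_force"],q["torque"],q["width"])
s=bot.read_camera("scene");t=bot.read_camera("top")
a=cv2.resize(s["frame"],(640,480))[130:355,170:460]
out=np.zeros((600,800,3),np.uint8)
out[:300,:387]=cv2.resize(a,(387,300))
P=proj(s,[.44,.24,.15])[0].astype(int);out[:300,390:690]=cv2.resize(s["frame"][P[1]-30:P[1]+30,P[0]-30:P[0]+30],(300,300),interpolation=cv2.INTER_CUBIC)
Q=wproj(w,[.44,.24,.15])[0].astype(int);out[300:,:300]=cv2.resize(w["frame"][Q[1]-60:Q[1]+60,Q[0]-60:Q[0]+60],(300,300))
out[300:,310:800]=cv2.resize(t["frame"][140:300,190:452],(490,300))
cv2.imwrite("pics/fin.png",out)
```

```text
16.3 [0.4406 0.241  0.1446] [-1.1158 -0.3257 -0.9649] [-0.0352 -0.0482  0.0338] 0.08504657581888092
16.35 [0.4405 0.2409 0.1445] [-0.7097  0.2068 -1.0474] [ 0.0119  0.0176 -0.0079] 0.08923384008732188
16.4 [0.4405 0.2409 0.1445] [ 0.1786  0.8299 -1.5753] [ 0.0063 -0.0342  0.0223] 0.0879560965799701
```

View pics/fin.png

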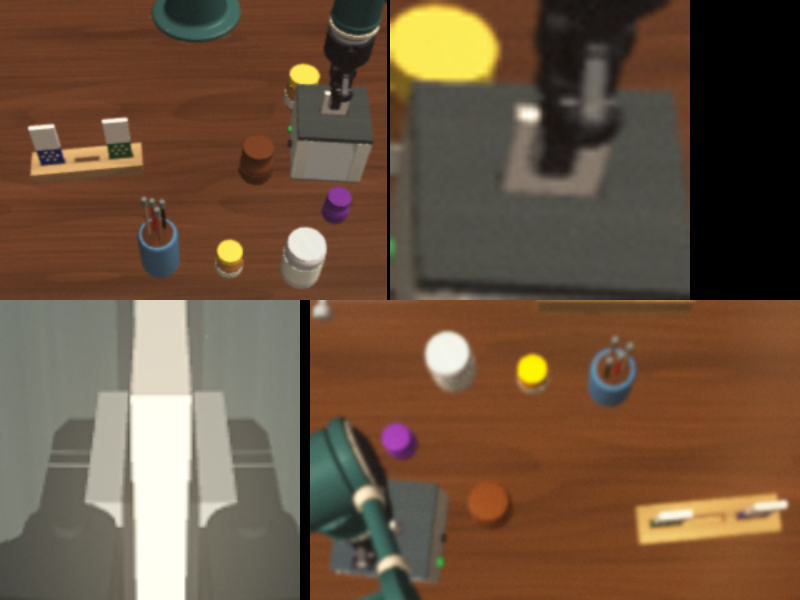

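```bash
python3 -c "
from workcell import bot
print(bot.finish_job())"
```

```text
the job is handed in; nothing more can be done
None
```

The job is handed in at 16.4 s of the 61 s allowed: the jar is on the table between the pot and the can, and the red tile is hanging in the slot, still held.

- **Jar:** The small yellow-lidded jar stands upright and released at about (0.683, 0.047). The midpoint I measured between pot and can was (0.682, 0.048), and the wrist view showed all three in line. My pot-to-can distance came out at 238.5 mm from the fixed cameras against the stated 240 mm, and only about 230 mm from the wrist view.
- **Red tile:** It went through the slot without catching. No red shows above the lid, and I estimate the red edge about 14 mm below the lid's top, with about 46 mm of white standing out. I calculated those two depths from the tool height rather than measuring them directly.
- **Force at the end:** The vertical force on the wrist was 1.0 to 1.6 N downward, about the tile's own weight. Sideways readings stayed near 1 N, so nothing was being forced against the slot.
- **Other things:** In the last pictures the blue and green tiles, the pot and the can stand where they were. The cup and the vase were outside those last crops, and the arm did not go near them.
- **Disagreement:** The scene camera read about 4 mm further in y than the top camera. For the insertion I compared tile and slot within each picture, relying mainly on the wrist camera.

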